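# Tip-test sealed focus-drive housings and reject the rattler

### The arm

A 6-joint arm with a two-finger parallel gripper is mounted at the origin on the work surface. World frame = base frame: x ahead of the robot, y to its left, z up, the work surface at z = 0. Lengths are in m, angles in rad, forces in N, time in s.
With the tool pointing down it reaches from about 0.35 to 0.8 m from the base axis. Payload 7.3 kg.
Tool frame: the origin (TCP) lies between the finger pads; the fingertips stand 17 mm ahead of it and the grasp point (between the pads) lies 2 mm behind it; x points along the fingers, y is the direction in which the jaws open and shut, and the axes are right-handed (so a half turn about x gives the same grasp; the last joint's range is limited). The gripper opens to 85 mm and grips with 20 to 120 N. Pads are 22 mm wide; open, the fingers measure 114 mm over their backs; the gripper's body (76 mm by 85 mm) begins 54 mm behind the grasp point. The pads swing forward as they close: fully open they stand 13 mm farther back than shut.
Start: joints at [-1.467, 0.342, 1.524, -0, 1.275, -0.146], TCP at [0.13, -0.509, 0.248] pointing down, gripper open.
Joint ranges: [-2.53, 2.53], [-0.77, 2.02], [0.04, 2.7], [-1, 4.14], [0.28, 2.66], [-3.11, 3.11]. Speed limits (rad/s): [2.57, 2.57, 3.14, 3.14, 3.14, 3.14].

### API

Orientations are given as a unit quaternion [w, x, y, z].
In Python, from rig import robot, viewer gives the robot as it stands.
- The arm moves only by the tool step_arm, never from a script. Its argument "series" is a list of rows, each a list of 7 numbers: the opening, from -1 (shut) to 1 (fully open), so that 0 is half open, then the shift along the tool's x, y, z in mm, then the turn, a rotation vector about the tool's x, y, z in degrees. In form: [[grip, tx, ty, tz, wx, wy, wz], ...]. A call has 1 to 5 rows; each row shifts and turns the commanded pose from where the row before left it, along the tool's axes as they then stand; what a row does not reach is not made up. A row lasts 1/8 s, in which the tool goes at most 62.5 mm and 10.7 degrees, less where a joint would pass 70% of its speed; a pose out of reach is approached as far as the arm can. A call is refused whole if a number of a shift passes 62.5 or a number of a turn 10.7, either way. A call with a gripper value outside its range is refused whole. The fingers move at their own pace and stop on an object; "force" is the grip in N (left out, the last holds). Time passes only in rows, so rows that do not move let the fingers close. It gives the time, the measured TCP pose, the force and the opening at its end, in the units of the state.
- robot.read_state(): the state, without advancing time (a new reading comes with each control period).
- viewer.read_camera(name): name is "scene" or "top" or "wrist"; returns a dict with "image" (400x640x3 uint8, red, green, blue), "depth" (400x640 float32, m along the optical axis (not along the pixel's ray), 0 where there is no reading), "fx", "fy", "cx", "cy" (pixels), "pose" (4x4, takes a point from camera to world coordinates); the wrist camera has in their place "mount" (4x4, takes a point from camera to tool coordinates, whose origin is the TCP and whose axes are the tool frame's). Camera axes: x right, y up, looking along -z (the intrinsics and any distortion apply to the point x, -y, -z); pixel columns grow to the right and rows downward; lengths in m; the calibration is good to about 2 mm. A picture is of the moment at which its call begins: read the wrist's pose just before it.
- robot.hand_in(): hands the job in, once; it reports no verdict.
The state is a dict: "t": time; "joint_pos": joint angles; "qvel": joint speeds; "joint_torque": joint torques, N m; "ee_pos": TCP position; "ee_rot": TCP orientation; "contact_force": force on the tool from outside, world axes, zero at the start; "wrist_torque": the same for the moment, N m; "opening": finger opening in m.
Only numpy, scipy, OpenCV 4.12 (cv2) and the standard library are available. Lean on these libraries where they do the work, as an engineer would, in place of code of your own. Each camera call takes 0.05 s, during which the arm holds its last target. There are 200 camera calls.

### The job

One of the three sealed black housings has a loose carriage inside. Press down the tab at the end of a housing's seesaw cradle, wait a moment and let go: a sound one swings back level, the one with the loose carriage stays tipped. Once you have let go and seen it stay tipped, lift that housing out, lay it gently flat in the white reject tray and let go; leave the sound ones resting level in their cradles.

Things in the scene. Friction and masses are not known exactly. Their poses are not given: they have to be found in the camera images.
- housing_1: Sealed focus-drive housing: closed black block with steel trim, 120 x 44 x 44 mm, 0.44 kg, lying in its own seesaw cradle. The three housings and cradles look alike; their places are mixed. Origin: centre of its underside; x along its length, y across, z up through its top. Level, the underside is 52 mm and the top 96 mm above the bench.
- housing_2: Same as housing_1. All cradles: spring-centred, pivot along y under the housing's middle, 6 mm below its underside, stops at 0.35 rad. Pressing the tab at the +x end down 25 mm with closed fingers takes under 2 N (its stop comes at 29 mm). Let go: sound ones are level again within 1 s; in the faulty one a 0.28 kg carriage slides to the low end in half a second and it stays at the stop.
- housing_3: Same as housing_1. All cradles: aluminium seesaw, foot fixed; end lips 10 mm, corner lips 6 mm high; sides open along the middle 90 mm: grip across the width at mid-length and lift straight up, tipped or level. Press tab beyond the +x end only: 30 mm wide, free from 67 to 105 mm from the middle (press at 90 mm), its top 52 mm above the bench when level.
- tray: Fixed, open white plastic reject tray on the bench beyond the cradles, 130 (x) x 190 (y) x 30 mm high outside, walls 4 mm, inner floor 4 mm above the bench; room for one housing laid lengthwise along the tray's y. Origin: centre of its underside, z up. Empty at the start.

How it is judged:
By the outcome, as a careful person would: the job done as asked, in the order asked, and still so for the second after the job is handed in, with the robot touching nothing.
It also fails if it takes over 72 s, if anything falls off the work surface, if the arm or the gripper's body presses on something with over 40 N, if the wrist force passes 120 N, or if a joint passes its speed limit or range.

## Working session

There is one attempt and no reset: what is moved stays moved. The work goes in short steps, Python scripts to look and compute and a tool call to move; the robot and the scene stay as the last step left them, time stands still between calls to the robot, and variables do not carry over. Pictures are saved under pics/ and viewed, about 8 in all and at most 12, crops included, and the job is handed in when it is done.

Besides the shell and the picture viewer there is one more tool, called after "Request:" as name(argument=value, ...), one argument or row to a line, values as JSON. step_arm: Moves the arm, as the interface text tells. Its arguments: {"type":"object","properties":{"series":{"type":"array"},"force":{"type":"number"}},"required":["series"]}

```bash
mkdir -p pics; cat > h.py <<'E'
import numpy as np,cv2
from rig import robot,viewer
def cam(n,f=None):
    c=viewer.read_camera(n)
    if f: cv2.imwrite('pics/'+f,c['image'][:,:,::-1])
    return c
def cloud(c):
    d=c['depth'];v,u=np.mgrid[0:d.shape[0],0:d.shape[1]]
    P=np.stack([(u-c['cx'])/c['fx']*d,-(v-c['cy'])/c['fy']*d,-d,np.ones_like(d)],-1)
    return (P@np.array(c['pose']).T)[...,:3]
E
python3 - <<'E'
from h import *
s=robot.read_state();print(s)
c=cam('top','top0.png');np.savez('/tmp/top.npz',P=cloud(c));print(c['pose'],c['fx'],c.keys())
c=cam('scene','sc0.png')
E
```

```text
{'t': 0.0, 'joint_pos': array([-1.46697903e+00,  3.42721963e-01,  1.52500779e+00,  3.41867454e-06,
        1.27541131e+00, -1.45955758e-01]), 'qvel': array([ 0.00032674,  0.00075336,  0.00084476,  0.0015029 , -0.00092064,
       -0.00019409]), 'joint_torque': array([-1.12533828e-03, -4.33672071e+01, -2.46014464e+01, -4.92218205e-04,
        7.73520180e-03, -1.23339120e-05]), 'ee_pos': array([ 0.12977748, -0.50832098,  0.24762956]), 'ee_rot': array([ 0.08753106,  0.70161222,  0.08862566, -0.70158684]), 'contact_force': array([-0.85126015, -0.12335798,  0.08207293]), 'wrist_torque': array([-0.05825894,  0.02833826,  0.02026876]), 'opening': 0.08524038415485093}
[[-4.66889567e-04  9.92482266e-01 -1.22387637e-01  4.47593285e-01]
 [-9.99523494e-01  3.31417647e-03  3.06887897e-02  4.97602097e-03]
 [ 3.08636938e-02  1.22343647e-01  9.92007795e-01  8.74036577e-01]
 [ 0.00000000e+00  0.00000000e+00  0.00000000e+00  1.00000000e+00]] 452.41500289719244 dict_keys(['image', 'depth', 'fx', 'fy', 'cx', 'cy', 'pose'])
```

View pics/top0.png

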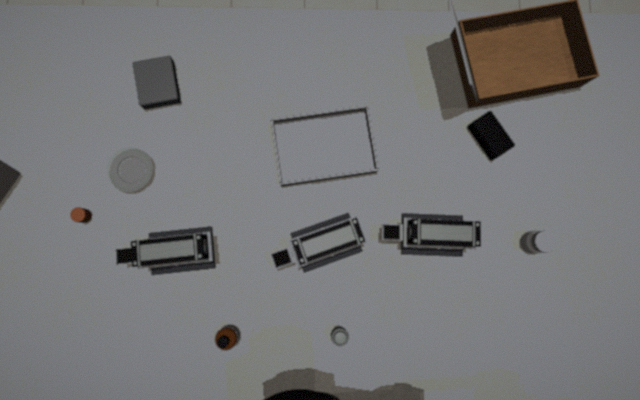

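View pics/sc0.png

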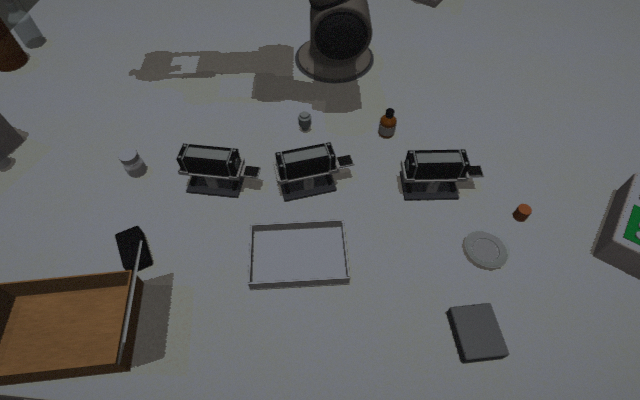

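The top view (image up = +x, image left = +y) shows the three cradles at about (170,250), (328,241) and (443,233). Each has its tab on the left (+y) side, at (125,256), (283,258) and (391,232). The tray is at (325,147). I'll measure these in the point cloud.

```bash
python3 - <<'E'
import numpy as np,cv2
P=np.load('/tmp/top.npz')['P']
U=np.mgrid[0:400,0:640]
def reg(u0,u1,v0,v1,z0,z1):
    Q=P[v0:v1,u0:u1].reshape(-1,3);return Q[(Q[:,2]>z0)&(Q[:,2]<z1)]
def rect(Q):
    r=cv2.minAreaRect((Q[:,:2]*1000).astype(np.float32));b=cv2.boxPoints(r);return np.round(r[0],1),np.round(r[1],1),round(r[2],1),len(Q),np.round(np.median(Q[:,2]),4)
for n,a,t in [('A',(130,222,220,280),(114,136,245,266)),('B',(288,370,208,275),(272,292,248,268)),('C',(402,485,208,262),(382,400,222,243))]:
    print(n,rect(reg(*a,.088,.105)),'tab',rect(reg(*t,.04,.06)))
Q=reg(265,385,100,192,.02,.045);print('tray',rect(Q))
Q=reg(285,365,120,175,-.01,.02);print('floor',np.median(Q[:,2]))
# obstacles
for n,a in dict(bottle=(210,245,320,355),jar=(325,355,322,350)).items():
    Q=reg(*a,.01,.3);print(n,Q.max(0),Q.min(0))
E
```

```text
A (array([455. , 242.5]), array([ 44.2, 120.9]), 6.4, 1885, np.float64(0.0949)) tab (array([445.2, 332.8]), array([30. , 30.2]), 6.3, 276, np.float64(0.051))
B (array([470.7, -31.4]), array([ 44.2, 119.8]), 19.7, 1791, np.float64(0.095)) tab (array([441.7,  50.2]), array([34. , 34.5]), 0.0, 327, np.float64(0.051))
C (array([ 485.2, -236.2]), array([121.5,  44.2]), 87.9, 1779, np.float64(0.0952)) tab (array([ 487.7, -148. ]), array([29.4, 32.4]), 0.2, 295, np.float64(0.0508))
tray (array([656.7, -27.3]), array([130.8, 190. ]), 8.7, 884, np.float64(0.0281))
floor 0.0029379568013279123
bottle [0.31918672 0.16826785 0.077858  ] [0.27975117 0.12865066 0.01010132]
jar [ 0.31667818 -0.03845851  0.05255953] [ 0.28634996 -0.06967192  0.01725624]
```

```bash
cat >> h.py <<'E'
from scipy.spatial.transform import Rotation as R
def Rt(yaw): # tool x down, tool y at world angle yaw
    a=np.radians(yaw);y=np.array([np.cos(a),np.sin(a),0]);x=np.array([0,0,-1.]);return R.from_matrix(np.stack([x,y,np.cross(x,y)],1))
def plan(way,grip=-1):
    """way: list of (x,y,z mm,yaw deg,nrows); starts at the measured pose"""
    s=robot.read_state();p=s['ee_pos']*1000;q=s['ee_rot'];r=R.from_quat([q[1],q[2],q[3],q[0]])
    print('t',round(s['t'],2),'p',p.round(1),'F',s['contact_force'].round(1),'op',round(s['opening']*1000,1),'tilt',r.apply([1,0,0]).round(3),'yaw',np.degrees(np.arctan2(*r.apply([0,1,0])[1::-1])).round(1))
    for x,y,z,yaw,n in way:
        t=np.array([x,y,z]);r1=Rt(yaw);w=(r.inv()*r1).as_rotvec();d=(t-p)/n
        for i in range(n):
            sh=r.inv().apply(d);r=r*R.from_rotvec(w/n)
            print([grip]+[float(k) for k in np.r_[sh.round(1),np.degrees(w/n).round(1)]])
        p,r=t,r1;print('--')
E
python3 - <<'E'
from h import *
plan([(488,-146,120,-1.9,11),(488,-146,75,-1.9,2),(488,-146,44,-1.9,3)])
E
```

```text
t 0.1 p [ 129.8 -508.4  247.7] F [-0.7  1.  -0.1] op 85.5 tilt [-0.     0.001 -1.   ] yaw -75.7
[-1, 11.7, -23.9, -39.7, -6.7, -0.0, 0.0]
[-1, 11.6, -19.1, -42.2, -6.7, -0.0, 0.0]
[-1, 11.6, -14.0, -44.2, -6.7, -0.0, 0.0]
[-1, 11.6, -8.7, -45.5, -6.7, -0.0, 0.0]
[-1, 11.6, -3.4, -46.2, -6.7, -0.0, 0.0]
[-1, 11.6, 2.0, -46.3, -6.7, -0.0, 0.0]
[-1, 11.6, 7.4, -45.7, -6.7, -0.0, 0.0]
[-1, 11.6, 12.7, -44.5, -6.7, -0.0, 0.0]
[-1, 11.6, 17.8, -42.8, -6.7, -0.0, 0.0]
[-1, 11.6, 22.7, -40.4, -6.7, -0.0, 0.0]
[-1, 11.6, 27.3, -37.4, -6.7, -0.0, 0.0]
--
[-1, 22.5, 0.0, 0.0, 0.0, 0.0, 0.0]
[-1, 22.5, 0.0, 0.0, 0.0, 0.0, 0.0]
--
[-1, 10.3, 0.0, 0.0, 0.0, 0.0, 0.0]
[-1, 10.3, 0.0, 0.0, 0.0, 0.0, 0.0]
[-1, 10.3, 0.0, 0.0, 0.0, 0.0, 0.0]
--
```

Request:
step_arm(
  series=[
    [-1,11.7,-23.9,-39.7,-6.7,0,0],
    [-1,11.6,-19.1,-42.2,-6.7,0,0],
    [-1,11.6,-14,-44.2,-6.7,0,0],
    [-1,11.6,-8.7,-45.5,-6.7,0,0],
    [-1,11.6,-3.4,-46.2,-6.7,0,0],
  ],
)

```text
t: 0.72
ee_pos: [0.2935, -0.3427, 0.1897]
ee_rot: [-0.288, -0.646, -0.288, 0.646]
contact_force: [0.2, -1.3, 0.3]
opening: 0.0
```

Request:
step_arm(
  series=[
    [-1,11.6,2,-46.3,-6.7,0,0],
    [-1,11.6,7.4,-45.7,-6.7,0,0],
    [-1,11.6,12.7,-44.5,-6.7,0,0],
    [-1,11.6,17.8,-42.8,-6.7,0,0],
    [-1,11.6,22.7,-40.4,-6.7,0,0],
  ],
)

```text
t: 1.35
ee_pos: [0.4564, -0.1781, 0.1316]
ee_rot: [-0.462, -0.535, -0.462, 0.536]
contact_force: [0.7, -0.3, -0.1]
opening: -0.0001
```

Request:
step_arm(
  series=[
    [-1,11.6,27.3,-37.4,-6.7,0,0],
    [-1,0,0,0,0,0,0],
    [-1,0,0,0,0,0,0],
  ],
)

```text
t: 1.72
ee_pos: [0.4878, -0.1465, 0.1203]
ee_rot: [-0.491, -0.508, -0.491, 0.509]
contact_force: [0.3, -0.3, 0.8]
opening: 0.0002
```

```bash
python3 - <<'E'
from h import *
plan([(488,-146,75,-1.9,2),(488,-146,44,-1.9,4)])
E
```

```text
t 1.73 p [ 487.8 -146.5  120.3] F [ 0.3 -0.3  0.8] op 0.2 tilt [-0.001  0.    -1.   ] yaw -2.0
[-1, 22.7, 0.1, -0.3, -0.0, -0.0, 0.0]
[-1, 22.7, 0.1, -0.3, -0.0, -0.0, 0.0]
--
[-1, 7.7, 0.0, 0.0, 0.0, 0.0, 0.0]
[-1, 7.7, 0.0, 0.0, 0.0, 0.0, 0.0]
[-1, 7.7, 0.0, 0.0, 0.0, 0.0, 0.0]
[-1, 7.7, 0.0, 0.0, 0.0, 0.0, 0.0]
--
```

Press 25 mm, hold for about 1.1 s, then release upward.

Request:
step_arm(
  series=[
    [-1,22.5,0,0,0,0,0],
    [-1,22.5,0,0,0,0,0],
    [-1,8,0,0,0,0,0],
    [-1,8,0,0,0,0,0],
    [-1,7.5,0,0,0,0,0],
  ],
)

```text
t: 2.35
ee_pos: [0.4885, -0.1471, 0.0523]
ee_rot: [0.492, 0.509, 0.491, -0.509]
contact_force: [1.0, 0.3, 1.1]
opening: -0.0001
```

Request:
step_arm(
  series=[
    [-1,7.5,0,0,0,0,0],
    [-1,0,0,0,0,0,0],
    [-1,0,0,0,0,0,0],
    [-1,0,0,0,0,0,0],
    [-1,0,0,0,0,0,0],
  ],
)

```text
t: 2.98
ee_pos: [0.4883, -0.1464, 0.0448]
ee_rot: [0.491, 0.509, 0.491, -0.509]
contact_force: [-0.2, 0.2, 0.2]
opening: -0.0
```

Request:
step_arm(
  series=[
    [-1,0,0,0,0,0,0],
    [-1,0,0,0,0,0,0],
    [-1,0,0,0,0,0,0],
    [-1,0,0,0,0,0,0],
    [-1,0,0,0,0,0,0],
  ],
)

```text
t: 3.6
ee_pos: [0.4883, -0.1465, 0.0446]
ee_rot: [-0.491, -0.509, -0.491, 0.509]
contact_force: [-0.1, 1.6, 0.2]
opening: 0.0005
```

Request:
step_arm(
  series=[
    [-1,-10,0,0,0,0,0],
    [-1,-20,0,0,0,0,0],
    [-1,-30,0,0,0,0,0],
    [-1,-30,0,0,0,0,0],
    [-1,-30,0,0,0,0,0],
  ],
)

```text
t: 4.22
ee_pos: [0.4882, -0.1467, 0.1663]
ee_rot: [-0.492, -0.509, -0.491, 0.509]
contact_force: [0.9, -0.3, 0.8]
opening: 0.0003
```

```bash
python3 - <<'E'
from h import *
plan([(440.4,53.3,120,19.7,5),(440.4,53.3,75,19.7,2),(440.4,53.3,44,19.7,4)])
E
```

```text
t 4.22 p [ 488.2 -146.7  166.3] F [ 0.9 -0.3  0.8] op 0.3 tilt [ 0.001 -0.001 -1.   ] yaw -2.0
[-1, 9.2, -10.9, -39.7, -4.3, 0.0, -0.0]
[-1, 9.2, -7.9, -40.4, -4.3, 0.0, -0.0]
[-1, 9.2, -4.8, -40.9, -4.3, 0.0, -0.0]
[-1, 9.2, -1.7, -41.1, -4.3, 0.0, -0.0]
[-1, 9.2, 1.4, -41.1, -4.3, 0.0, -0.0]
--
[-1, 22.5, 0.0, 0.0, 0.0, 0.0, 0.0]
[-1, 22.5, 0.0, 0.0, 0.0, 0.0, 0.0]
--
[-1, 7.8, 0.0, 0.0, 0.0, 0.0, 0.0]
[-1, 7.8, 0.0, 0.0, 0.0, 0.0, 0.0]
[-1, 7.8, 0.0, 0.0, 0.0, 0.0, 0.0]
[-1, 7.8, 0.0, 0.0, 0.0, 0.0, 0.0]
--
```

Request:
step_arm(
  series=[
    [-1,-30,0,0,0,0,0],
    [-1,0,-50,0,0,0,0],
    [-1,0,-50,0,0,0,0],
    [-1,0,-50,0,0,0,0],
    [-1,0,0,0,0,0,0],
  ],
)

```text
t: 4.85
ee_pos: [0.3356, -0.1407, 0.1951]
ee_rot: [-0.491, -0.509, -0.491, 0.509]
contact_force: [0.4, -0.2, 0.2]
opening: 0.0002
```

Request:
step_arm(
  series=[
    [-1,0,0,0,0,0,0],
    [-1,0,0,0,0,0,0],
    [-1,0,0,0,0,0,0],
    [-1,0,0,0,0,0,0],
  ],
)

```text
t: 5.35
ee_pos: [0.3386, -0.1413, 0.1944]
ee_rot: [-0.491, -0.508, -0.492, 0.509]
contact_force: [-0.5, 0.8, -0.0]
opening: 0.0003
```

```bash
cat >> h.py <<'E'
H=dict(A=(455,242.5,96.4),B=(470.7,-31.4,109.7),C=(485.2,-236.2,88.1))
def tilts(f):
    P=cloud(cam('top',f)).reshape(-1,3)*1000
    for k,(x,y,a) in H.items():
        a=np.radians(a);e=np.array([np.cos(a),np.sin(a)]);D=P[:,:2]-(x,y);u=D@e;v=D@[-e[1],e[0]]
        m=(abs(v)<12)&(P[:,2]<110)
        print(k,[(c,round(float(np.median(P[m&(abs(u-c)<6),2])),1)) for c in(-45,-20,0,20,45,80,95) if (m&(abs(u-c)<6)).sum()>5])
E
python3 - <<'E'
from h import *
tilts('top1.png')
plan([(488,-146,170,-1.9,2),(440.4,53.3,120,19.7,5),(440.4,53.3,75,19.7,2)])
E
```

```text
A [(-45, 94.6), (-20, 95.5), (0, 95.2), (20, 95.4), (45, 94.9), (80, 51.1), (95, 50.8)]
B [(-45, 95.1), (-20, 95.5), (0, 95.7), (20, 95.5), (45, 95.2), (80, 51.5), (95, 51.3)]
C [(-20, 105.9), (0, 98.8), (20, 91.4), (45, 82.1), (80, 23.0), (95, 16.5)]
t 5.4 p [ 338.6 -141.3  194.4] F [-0.3 -0.9  0.8] op 0.3 tilt [-0.  0. -1.] yaw -2.0
[-1, 12.2, 74.8, -0.2, -0.0, -0.0, 0.0]
[-1, 12.2, 74.8, -0.1, -0.0, -0.0, 0.0]
--
[-1, 10.0, -10.8, -39.5, -4.3, 0.0, 0.0]
[-1, 10.0, -7.8, -40.2, -4.3, 0.0, 0.0]
[-1, 10.0, -4.8, -40.7, -4.3, 0.0, 0.0]
[-1, 10.0, -1.7, -40.9, -4.3, 0.0, 0.0]
[-1, 10.0, 1.4, -41.0, -4.3, 0.0, 0.0]
--
[-1, 22.5, 0.0, 0.0, 0.0, 0.0, 0.0]
[-1, 22.5, 0.0, 0.0, 0.0, 0.0, 0.0]
--
```

View pics/top1.png

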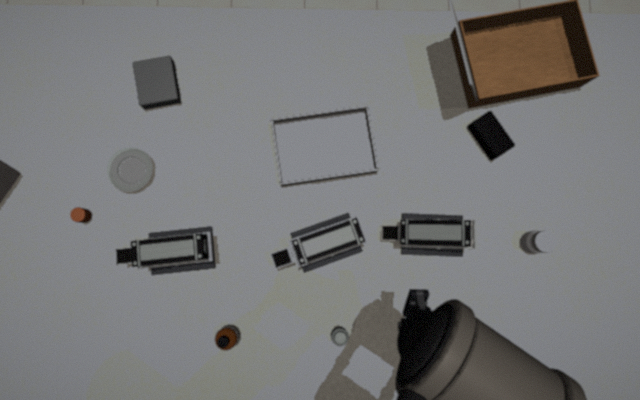

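The view after release shows the housing at (435,233), C, still tipped: its tab is at z≈17–23 mm and its slope is 0.366, about 0.35 rad, which is the stop. The other two are level. I'll grip C with the tool tilted to match it.

```bash
sed -i 's/^def Rt(yaw):/def Rt0(yaw):/; s/for x,y,z,yaw,n in way/for x,y,z,yaw,n,ph in way/; s/r1=Rt(yaw)/r1=Rt(yaw,ph)/' h.py
cat >> h.py <<'E'
def Rt(yaw,ph):
    a=np.radians(yaw);return R.from_rotvec(np.radians(ph)*np.array([np.cos(a),np.sin(a),0]))*Rt0(yaw)
E
python3 - <<'E'
from h import *
plan([(486.5,-193,165,-1.9,5,-20.1),(485.5,-226,74.2,-1.9,5,-20.1)],1)
E
```

```text
t 5.4 p [ 338.6 -141.3  194.4] F [-0.3 -0.9  0.8] op 0.3 tilt [-0.  0. -1.] yaw -2.0
[1, 5.9, 29.9, 9.3, -0.0, -4.0, 0.0]
[1, 6.5, 29.9, 8.9, -0.0, -4.0, 0.0]
[1, 7.1, 29.9, 8.4, -0.0, -4.0, 0.0]
[1, 7.7, 29.9, 7.9, -0.0, -4.0, 0.0]
[1, 8.2, 29.9, 7.4, -0.0, -4.0, 0.0]
--
[1, 19.3, 0.0, -0.0, 0.0, 0.0, 0.0]
[1, 19.3, 0.0, -0.0, 0.0, 0.0, 0.0]
[1, 19.3, 0.0, -0.0, 0.0, 0.0, 0.0]
[1, 19.3, 0.0, -0.0, 0.0, 0.0, 0.0]
[1, 19.3, 0.0, -0.0, 0.0, 0.0, 0.0]
--
```

Request:
step_arm(
  series=[
    [1,5.9,29.9,9.3,0,-4,0],
    [1,6.5,29.9,8.9,0,-4,0],
    [1,7.1,29.9,8.4,0,-4,0],
    [1,7.7,29.9,7.9,0,-4,0],
    [1,8.2,29.9,7.4,0,-4,0],
  ],
)

```text
t: 6.02
ee_pos: [0.4873, -0.1932, 0.1649]
ee_rot: [-0.57, -0.412, -0.398, 0.59]
contact_force: [0.1, -0.0, 0.9]
opening: 0.0851
```

Request:
step_arm(
  series=[
    [1,0,0,0,0,0,0],
    [1,0,0,0,0,0,0],
  ],
)

```text
t: 6.28
ee_pos: [0.4855, -0.1928, 0.1649]
ee_rot: [-0.569, -0.412, -0.399, 0.589]
contact_force: [0.0, 1.0, -0.2]
opening: 0.0858
```

```bash
python3 - <<'E'
from h import *
plan([(485.5,-226,74.2,-1.9,6,-20.1)],1)
cam('wrist','w0.png');tilts(None)
E
```

```text
t 6.28 p [ 485.5 -192.8  164.9] F [ 0.   1.  -0.2] op 85.8 tilt [-0.013 -0.341 -0.94 ] yaw -2.0
[1, 16.1, 0.2, 0.0, -0.0, -0.0, 0.0]
[1, 16.1, 0.2, 0.0, -0.0, -0.0, 0.0]
[1, 16.1, 0.2, 0.0, -0.0, -0.0, 0.0]
[1, 16.1, 0.2, 0.0, -0.0, -0.0, 0.0]
[1, 16.1, 0.2, 0.0, -0.0, -0.0, 0.0]
[1, 16.1, 0.2, 0.0, -0.0, -0.0, 0.0]
--
A [(-45, 95.0), (-20, 95.1), (0, 95.4), (20, 95.3), (45, 94.8), (80, 51.0), (95, 51.6)]
B [(-20, 95.3), (0, 95.4), (20, 95.1), (45, 95.1), (80, 51.7), (95, 51.0)]
C []
```

View pics/w0.png

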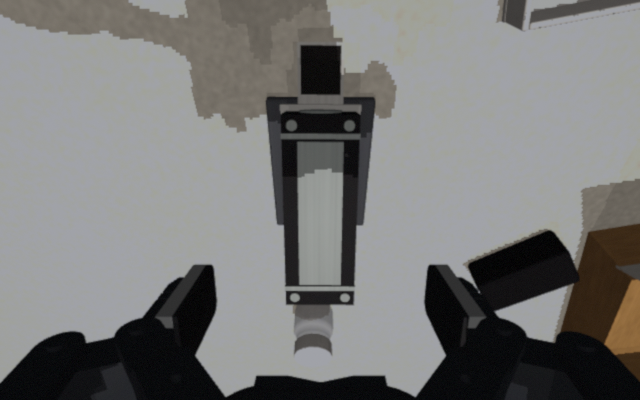

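The wrist view shows housing C upright and centred at column ≈320 between the jaws (pads at columns 205 and 435), still tipped and aligned with the tool. Next I descend and grip.

Request:
step_arm(
  series=[
    [1,16.1,0.2,0,0,0,0],
    [1,16.1,0.2,0,0,0,0],
    [1,16.1,0.2,0,0,0,0],
    [1,16.1,0.2,0,0,0,0],
    [1,16.1,0.2,0,0,0,0],
  ],
)

```text
t: 7.0
ee_pos: [0.486, -0.221, 0.0883]
ee_rot: [-0.569, -0.413, -0.399, 0.589]
contact_force: [-0.5, 0.2, 0.6]
opening: 0.0851
```

Request:
step_arm(
  series=[
    [1,16.1,0.2,0,0,0,0],
    [0.5,0,0,0,0,0,0],
    [0.2,0,0,0,0,0,0],
  ],
  force=70,
)

```text
t: 7.38
ee_pos: [0.4864, -0.2262, 0.0747]
ee_rot: [-0.569, -0.413, -0.398, 0.589]
contact_force: [0.2, -0.5, 0.2]
opening: 0.0523
```

```bash
python3 - <<'E'
from h import *
plan([(485.5,-226,74.2,-1.9,1,-20.1)],-1)
E
```

```text
t 7.38 p [ 486.4 -226.2   74.7] F [ 0.2 -0.5  0.2] op 52.3 tilt [-0.012 -0.342 -0.94 ] yaw -2.0
[-1, 0.4, -0.9, -0.3, -0.1, -0.1, 0.0]
--
```

Request:
step_arm(
  series=[
    [-1,0,-0.5,0,0,0,0],
    [-1,0,0,0,0,0,0],
    [-1,0,0,0,0,0,0],
    [-1,0,0,0,0,0,0],
  ],
  force=70,
)

```text
t: 7.88
ee_pos: [0.4856, -0.226, 0.0751]
ee_rot: [-0.569, -0.412, -0.398, 0.589]
contact_force: [-3.9, 1.9, 6.0]
opening: 0.0433
```

```bash
python3 - <<'E'
from h import *
plan([(486,-226,104,-1.9,3,-20.1),(486,-226,200,-1.9,3,-20.1)],-1)
E
```

```text
t 7.88 p [ 485.6 -226.    75.1] F [-3.9  1.9  6. ] op 43.3 tilt [-0.012 -0.342 -0.94 ] yaw -2.0
[-1, -9.0, 0.1, 3.3, -0.0, -0.0, 0.0]
[-1, -9.0, 0.1, 3.3, -0.0, -0.0, 0.0]
[-1, -9.0, 0.1, 3.3, -0.0, -0.0, 0.0]
--
[-1, -30.1, -0.0, 11.0, 0.0, 0.0, 0.0]
[-1, -30.1, -0.0, 11.0, 0.0, 0.0, 0.0]
[-1, -30.1, -0.0, 11.0, 0.0, 0.0, 0.0]
--
```

Request:
step_arm(
  series=[
    [-1,-9,0,3.3,0,0,0],
    [-1,-9,0,3.3,0,0,0],
    [-1,-9,0,3.3,0,0,0],
  ],
)

```text
t: 8.25
ee_pos: [0.4856, -0.2264, 0.1038]
ee_rot: [-0.569, -0.413, -0.398, 0.589]
contact_force: [-0.2, -0.5, -4.8]
opening: 0.0433
```

Request:
step_arm(
  series=[
    [-1,-30,0,11,0,0,0],
    [-1,-30,0,11,0,0,0],
    [-1,-30,0,11,0,0,0],
    [-1,0,0,0,0,0,0],
    [-1,0,0,0,0,0,0],
  ],
)

```text
t: 8.88
ee_pos: [0.485, -0.2259, 0.1979]
ee_rot: [-0.569, -0.412, -0.399, 0.589]
contact_force: [-0.8, 0.0, -4.6]
opening: 0.0431
```

```bash
python3 - <<'E'
from h import *
cam('scene','sc2.png');cam('wrist','w2.png')
plan([(560,-140,200,3,3,-6),(656.7,-27.3,170,8.7,4,0)],-1)
a=cv2.imread('pics/sc2.png')[80:320,120:480];b=cv2.imread('pics/w2.png')
cv2.imwrite('pics/m2.png',np.vstack([cv2.resize(a,(480,320)),cv2.resize(b,(480,280))]))
E
```

```text
t 8.97 p [ 484.8 -226.   197.3] F [-0.2 -0.6 -4.5] op 43.1 tilt [-0.015 -0.34  -0.94 ] yaw -2.0
[-1, -11.0, 24.0, -27.4, -1.6, 4.6, 0.4]
[-1, -8.6, 24.9, -27.5, -1.6, 4.6, 0.4]
[-1, -6.1, 25.7, -27.4, -1.6, 4.6, 0.4]
--
[-1, 4.7, 25.6, -27.5, -1.4, 1.5, 0.1]
[-1, 5.4, 26.3, -26.7, -1.4, 1.5, 0.1]
[-1, 6.1, 26.9, -25.9, -1.4, 1.5, 0.1]
[-1, 6.8, 27.6, -25.1, -1.4, 1.5, 0.1]
--
```

View pics/m2.png

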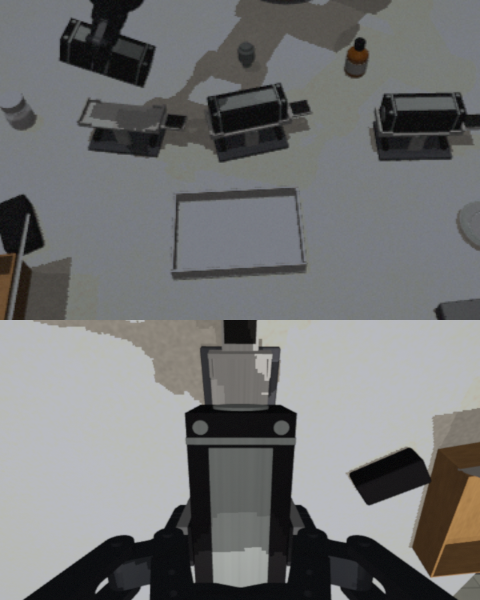

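Housing C is out (−4.5 N, matching 0.44 kg), still tilted with the tool, and its empty cradle is level again. Now over to the tray, levelling on the way.

Request:
step_arm(
  series=[
    [-1,-11,24,-27.4,-1.6,4.6,0.4],
    [-1,-8.6,24.9,-27.5,-1.6,4.6,0.4],
    [-1,-6.1,25.7,-27.4,-1.6,4.6,0.4],
    [-1,4.7,25.6,-27.5,-1.4,1.5,0.1],
    [-1,5.4,26.3,-26.7,-1.4,1.5,0.1],
  ],
)

```text
t: 9.6
ee_pos: [0.6095, -0.0837, 0.1847]
ee_rot: [0.538, 0.461, 0.51, -0.487]
contact_force: [-0.2, -0.9, -5.1]
opening: 0.0432
```

Request:
step_arm(
  series=[
    [-1,6.1,26.9,-25.9,-1.4,1.5,0.1],
    [-1,6.8,27.6,-25.1,-1.4,1.5,0.1],
    [-1,0,0,0,0,0,0],
    [-1,0,0,0,0,0,0],
  ],
)

```text
t: 10.1
ee_pos: [0.6571, -0.0283, 0.1701]
ee_rot: [0.537, 0.46, 0.535, -0.462]
contact_force: [0.0, -0.1, -3.9]
opening: 0.0439
```

```bash
python3 - <<'E'
from h import *
c=cam('top','top3.png');P=cloud(c)*1000
e=np.array([np.cos(np.radians(98.7)),np.sin(np.radians(98.7))])
D=P[...,:2]-(656.7,-27.3);u=D@e;v=D@[-e[1],e[0]]
for s in(-50,-40,40,50):
    m=(abs(v)<14)&(abs(u-s)<4)&(P[...,2]>60)&(P[...,2]<230);print(s,m.sum(),np.median(P[m][:,2]) if m.any() else None)
plan([(656.7,-27.3,40,8.7,4,0)],-1)
cv2.imwrite('pics/t3c.png',cv2.resize(c['image'][60:280,220:520,::-1],None,fx=2,fy=2))
E
```

```text
-50 77 188.11923452326275
-40 50 188.87123237694243
40 59 188.71653497084662
50 48 188.26084943973189
t 10.15 p [657.1 -28.6 170.7] F [-0.1 -0.3 -3.5] op 43.3 tilt [ 0.001 -0.004 -1.   ] yaw 8.5
[-1, 32.7, -0.1, -0.5, -0.0, 0.1, -0.0]
[-1, 32.7, -0.1, -0.4, -0.0, 0.1, -0.0]
[-1, 32.7, -0.1, -0.4, -0.0, 0.1, -0.0]
[-1, 32.7, -0.1, -0.4, -0.0, 0.1, -0.0]
--
```

View pics/t3c.png

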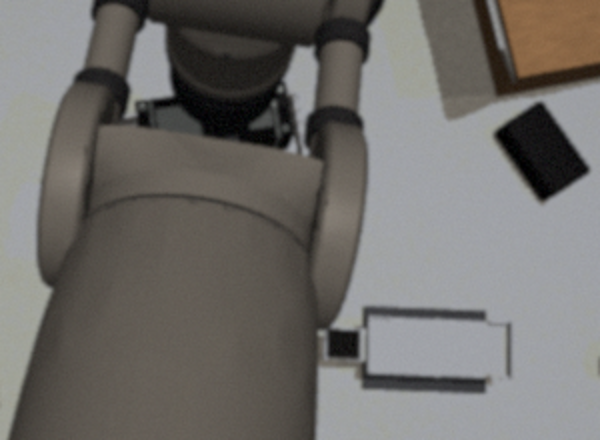

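The housing is level over the tray (top 188–189 mm at both ends), with its underside about 25 mm below the TCP. Contact should come at TCP z≈29. Lowering slowly.

Request:
step_arm(
  series=[
    [-1,30,0,-0.4,0,0,0],
    [-1,30,0,-0.4,0,0,0],
    [-1,30,0,-0.4,0,0,0],
    [-1,25,0,0,0,0,0],
    [-1,14,0,0,0,0,0],
  ],
)

```text
t: 10.78
ee_pos: [0.6571, -0.0281, 0.0414]
ee_rot: [0.537, 0.461, 0.535, -0.462]
contact_force: [0.5, 0.3, -5.0]
opening: 0.0432
```

Request:
step_arm(
  series=[
    [-1,4,0,0,0,0,0],
    [-1,3,0,0,0,0,0],
    [-1,1.5,0,0,0,0,0],
    [-1,1,0,0,0,0,0],
    [-1,0,0,0,0,0,0],
  ],
)

```text
t: 11.4
ee_pos: [0.6582, -0.0273, 0.0334]
ee_rot: [0.538, 0.461, 0.534, -0.461]
contact_force: [-0.6, 0.4, -5.4]
opening: 0.0432
```

```bash
python3 - <<'E'
from h import *
plan([(656.7,-27.3,29,8.7,4,0)],-1)
E
```

```text
t 11.4 p [658.2 -27.3  33.4] F [-0.6  0.4 -5.4] op 43.2 tilt [ 0.004 -0.003 -1.   ] yaw 8.6
[-1, 1.1, -0.4, -0.1, -0.0, 0.1, -0.0]
[-1, 1.1, -0.4, -0.1, -0.0, 0.1, -0.0]
[-1, 1.1, -0.4, -0.1, -0.0, 0.1, -0.0]
[-1, 1.1, -0.4, -0.1, -0.0, 0.1, -0.0]
--
```

Request:
step_arm(
  series=[
    [-1,1,0,0,0,0,0],
    [-1,1,0,0,0,0,0],
    [-1,0,0,0,0,0,0],
  ],
)

```text
t: 11.78
ee_pos: [0.658, -0.0273, 0.031]
ee_rot: [0.537, 0.461, 0.534, -0.461]
contact_force: [0.7, 0.1, -3.3]
opening: 0.0434
```

Request:
step_arm(
  series=[
    [-1,0.8,0,0,0,0,0],
    [-1,0,0,0,0,0,0],
  ],
)

```text
t: 12.02
ee_pos: [0.658, -0.0273, 0.0302]
ee_rot: [0.538, 0.461, 0.534, -0.461]
contact_force: [0.8, 0.6, -5.1]
opening: 0.0432
```

Request:
step_arm(
  series=[
    [-1,0.8,0,0,0,0,0],
    [-1,0,0,0,0,0,0],
  ],
)

```text
t: 12.28
ee_pos: [0.658, -0.0273, 0.0295]
ee_rot: [0.538, 0.461, 0.534, -0.461]
contact_force: [1.1, -0.7, -4.4]
opening: 0.0432
```

Request:
step_arm(
  series=[
    [-1,0.7,0,0,0,0,0],
    [-1,0,0,0,0,0,0],
  ],
)

```text
t: 12.52
ee_pos: [0.6582, -0.0274, 0.029]
ee_rot: [0.538, 0.461, 0.534, -0.461]
contact_force: [0.2, -0.9, -2.9]
opening: 0.043
```

Request:
step_arm(
  series=[
    [-1,0.5,0,0,0,0,0],
    [-1,0,0,0,0,0,0],
  ],
)

```text
t: 12.78
ee_pos: [0.6582, -0.0274, 0.0289]
ee_rot: [0.538, 0.461, 0.534, -0.461]
contact_force: [-1.9, -0.1, 2.5]
opening: 0.043
```

Contact made (the load reversed to +2.5 N). Releasing gradually, then going straight up.

Request:
step_arm(
  series=[
    [0.05,0,0,0,0,0,0],
    [0.15,0,0,0,0,0,0],
    [0.4,0,0,0,0,0,0],
    [0.5,0,0,0,0,0,0],
    [0.5,0,0,0,0,0,0],
  ],
  force=20,
)

```text
t: 13.4
ee_pos: [0.6581, -0.0273, 0.0283]
ee_rot: [0.538, 0.461, 0.534, -0.461]
contact_force: [-0.0, -0.0, -0.8]
opening: 0.064
```

Request:
step_arm(
  series=[
    [0.5,-10,0,0,0,0,0],
    [0.5,-30,0,0,0,0,0],
    [0.5,-40,0,0,0,0,0],
    [0.5,-50,0,0,0,0,0],
    [0.5,-50,0,0,0,0,0],
  ],
)

```text
t: 14.02
ee_pos: [0.6573, -0.0268, 0.2107]
ee_rot: [0.538, 0.461, 0.534, -0.461]
contact_force: [0.7, 0.1, -0.1]
opening: 0.0635
```

```bash
python3 - <<'E'
from h import *
plan([(480,-250,250,-20,6,0)],0.5)
E
```

```text
t 14.03 p [657.3 -26.8 210.7] F [ 0.7  0.1 -0.1] op 63.5 tilt [ 0.004 -0.003 -1.   ] yaw 8.6
[0.5, -6.5, -34.7, 32.4, 4.8, 0.0, -0.0]
[0.5, -6.5, -31.9, 35.2, 4.8, 0.0, -0.0]
[0.5, -6.5, -28.9, 37.7, 4.8, 0.0, -0.0]
[0.5, -6.5, -25.7, 40.0, 4.8, 0.0, -0.0]
[0.5, -6.5, -22.3, 42.0, 4.8, 0.0, -0.0]
[0.5, -6.5, -18.7, 43.7, 4.8, 0.0, -0.0]
--
```

Request:
step_arm(
  series=[
    [0.5,-6.5,-34.7,32.4,4.8,0,0],
    [0.5,-6.5,-31.9,35.2,4.8,0,0],
    [0.5,-6.5,-28.9,37.7,4.8,0,0],
    [0.5,-6.5,-25.7,40,4.8,0,0],
    [0.5,-6.5,-22.3,42,4.8,0,0],
  ],
)

```text
t: 14.65
ee_pos: [0.5084, -0.2137, 0.2421]
ee_rot: [0.43, 0.564, 0.425, -0.563]
contact_force: [-0.0, -0.4, 0.3]
opening: 0.0638
```

Request:
step_arm(
  series=[
    [0.5,-6.5,-18.7,43.7,4.8,0,0],
    [0.5,0,0,0,0,0,0],
    [0.5,0,0,0,0,0,0],
  ],
)

```text
t: 15.02
ee_pos: [0.48, -0.2495, 0.2479]
ee_rot: [0.406, 0.581, 0.403, -0.579]
contact_force: [-0.5, -0.1, 0.5]
opening: 0.0639
```

```bash
python3 - <<'E'
from h import *
tilts('top4.png')
P=cloud(cam('top'))*1000;D=P[...,:2]-(656.7,-27.3)
m=(abs(D[...,0])<60)&(abs(D[...,1])<90)&(P[...,2]>40)&(P[...,2]<60);Q=P[m]
print(cv2.minAreaRect(Q[:,:2].astype(np.float32)),np.median(Q[:,2]))
A=np.c_[Q[:,:2]-Q[:,:2].mean(0),np.ones(len(Q))];print('slope',np.linalg.lstsq(A,Q[:,2],rcond=None)[0])
E
```

```text
A [(-45, 94.9), (-20, 95.3), (0, 95.3), (20, 95.4), (45, 95.0), (80, 50.8), (95, 51.2)]
B [(-45, 95.5), (-20, 95.5), (0, 95.5), (20, 95.4), (45, 95.0), (80, 51.1), (95, 51.2)]
C [(-45, 51.2), (-20, 50.7), (0, 50.8), (20, 50.7), (45, 50.8), (80, 51.4), (95, 50.6)]
((658.9287109375, -24.53078842163086), (45.197418212890625, 119.7918930053711), 8.585103034973145) 47.27499877334085
slope [1.58357468e-02 1.78942925e-03 4.71808409e+01]
```

View pics/top4.png

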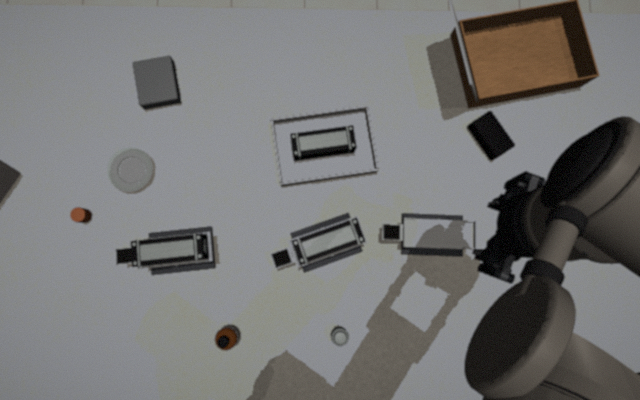

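The faulty housing lies flat in the tray at (323,142), the other two are level, the third cradle is empty, and the arm is clear. Handing in.

```bash
python3 -c "
from rig import robot
print(robot.hand_in())"
```

```text
the job is handed in; nothing more can be done
None
```

The housing with the loose carriage is lying flat in the reject tray, and I handed the job in after about 15 s of robot time. It was the one on the robot's right.

- **Test:** I pressed that housing's tab down about 25 mm, held for about 1.1 s and let go. About 1.6 s later it was still tipped at about 0.35 rad, its stop. I did not press the other two, since only one is faulty and the first one I tried was it.
- **Move:** I gripped it across the middle at 70 N with the tool tilted to match, lifted it straight up, levelled it in the air and lowered it until it touched the tray floor. Then I let go and moved the arm clear.
- **Last checks:** The housing's top is at 47 mm, where 48 mm is expected. It measures 120 x 45 mm, lies along the tray's y to within about 0.1°, and sits about 4 mm off the tray's centre. The other two housings are level, with tops at about 95 mm and tabs at about 51 mm, and the empty cradle is level too. The contact force was near zero, and no check failed.

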